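# Pull the square knob off the dehumidifier for washing

## Robot

A 6-joint arm with a two-finger parallel gripper is mounted at the origin on the work surface. World frame = base frame: x ahead of the robot, y to its left, z up, the work surface at z = 0. Lengths are in m, angles in rad, forces in N, time in s.
With the tool pointing down it reaches from about 0.375 to 0.9 m from the base axis. Payload 3.1 kg.
Tool frame: the origin (TCP) lies on the centre line of the jaws, within the pads' length; the fingertips stand robot.nose_length ahead of it and the grasp point (between the pads) lies 6 mm ahead of it (robot.nose_length is the distance from the TCP to the fingertips, in m); z points along the fingers, y is the line along which they close (so a half turn about z gives the same grasp; the last joint's range is limited). The gripper opens to 87 mm and grips with 3 to 60 N. Pads are 19 mm wide; open, the fingers measure 117 mm over their backs; the gripper's body (75 mm by 190 mm) begins 51 mm behind the grasp point.
Start: joints at [-1.308, 0.527, 1.433, -0, 1.181, -0.178], TCP at [0.267, -0.565, 0.248] pointing down, gripper open.
Joint ranges: [-3.08, 3.08], [-0.75, 2.2], [0.22, 2.44], [-1.43, 4.57], [0, 2.65], [-2.85, 2.85]. Speed limits (rad/s): [2.79, 2.79, 3.14, 3.14, 3.14, 3.14].

## Interface

Orientations are given as a unit quaternion [x, y, z, w].
In Python, from rig import robot gives the robot as it stands.
- The arm moves only by the shell command python3 -m crank 'ROWS' [FORCE]. ROWS is JSON, one flat list of numbers, 7 for each row, row after row: the shift along the tool's x, y, z in mm, then the turn, a rotation vector about the tool's x, y, z in degrees, then the closure in counts, from 0 (fully open) to 255 (shut). In form: [x, y, z, ax, ay, az, fingers, x, y, z, ax, ay, az, fingers, ...]. A call has exactly 5 rows; each row is the pose to reach, as a shift and turn from the pose commanded when the call began, along the tool's axes at that moment; what a row does not reach only later rows make up. A row lasts 1/12 s, in which the tool goes at most 41.7 mm and 7.16 degrees, less where a joint would pass 70% of its speed; a pose out of reach is approached as far as the arm can. A call with a gripper value outside its range is refused whole. The fingers move at their own pace and stop on an object; FORCE is the grip in N (left out, the last holds). Time passes only in rows, so rows that repeat a pose let the fingers close, or fill a call up. It gives the time, the measured TCP pose, the force, the opening and the grip force at its end, in the units of the state.
- robot.get_obs(): the state, without advancing time (a new reading comes with each control period).
- robot.camera(name): name is "scene" or "top"; returns a dict with "pixels" (384x512x3 uint8, red, green, blue), "intrinsics" (3x3 intrinsics, pixels), "extrinsics" (4x4, takes a point from camera to world coordinates). Camera axes: x right, y down, z forward; pixel columns grow to the right and rows downward; lengths in m; the calibration is good to about 2 mm. A picture is of the moment at which its call begins. There is no depth.
- robot.hand_in(): hands the job in; it is judged then, once.
The state is a dict: "time": time; "q": joint angles; "joint_velocities": joint speeds; "joint_torque": joint torques, N m; "position": TCP position; "tool_rot": TCP orientation; "ft_force": force on the tool from outside, world axes, zero at the start; "moment": the same for the moment, N m; "grip_width": finger opening in m; "grip_force": force on a finger pad.
Only numpy, scipy, OpenCV 4.12 (cv2) and the standard library are available. Lean on these libraries where they do the work, as an engineer would, in place of code of your own. Each camera call takes 0.05 s, during which the arm holds its last target. There are 200 camera calls.

## Task

The square knob on top of the dehumidifier needs a wash. Take the puller by its handle, hook its fork under the head of the square knob and lift the knob out of its socket without touching it with your fingers; then stand the puller upright in the empty white tray, with the knob in the tray too, and let go. Leave the round knob in its place.

Things in the scene. Friction and masses are not known exactly. Their poses are not given: they have to be found in the camera images.
- puller: Loose steel C-shaped puller, 180 g, standing on its fork, a wooden handle upright on top. Origin: centre of the handle (22 x 22 mm, 50 mm tall, to be gripped across either pair of sides). z up, x the way the fork opens. Underside 83 mm below the origin. Bracket 48 mm wide (y), x from -51 mm; its top bar, 25 to 31 mm below the origin, leaves 46 mm free above the tines.
- fork (a point): Point of the puller 77 mm straight below the handle's centre: the middle of the slot between the two flat tines, level with their tops. Tines 6 mm thick, 8 mm wide, slot 32 mm wide, open to +x: tine tips at x = +30 mm from here, closed by the back plate at x = -46 mm. A knob's neck standing here is fully hooked.
- square_knob: Loose square-headed plastic knob, 40 g, snug in the flat deck of the fixed white dehumidifier (deck 140 mm above the ledge). Origin: underside of its head, on the axis, z up. Head 52 x 52 x 14 mm; neck 14 mm across, 30 mm long, its lower 10 mm held by springs in the socket (about 4 to 8 N to pull up). 20 mm free between deck and head all round.
- round_knob: The other knob on the deck, the same but with a round head 56 mm across; 116 mm from the square one, centre to centre, either way round. Origin: underside of its head, on the axis. Between and beyond the two knobs the deck bears only a low power button. Dehumidifier 180 x 260 mm in plan.
- tray: Empty open white plastic tray fixed on the ledge, 190 mm (its x) by 160 mm (its y), 22 mm tall, walls and floor 4 to 5 mm thick. Origin: the centre of its underside, z up.
There are look-alikes about, which are no part of the job. Leave any pink or red look-alike of the square_knob alone. Several things look just like the puller: the one meant starts nearest to the robot's base.

How it is judged:
On the way:
1. the square knob is out of its socket, carried by the puller (height (world z) of square_knob above 0.174 m and contact force between puller and square_knob above 0.05 N), for 0.2 s.
At the end, for the whole second after the job is handed in: The square knob is in the tray (origin within its outline, under 60 mm above its underside); the puller stands in it (handle centre within the outline, under 100 mm above the underside), upright within 10 degrees; both at rest; the round knob within 8 mm of its start (x of square_knob in the frame of tray between -0.095 and 0.095 m and y of square_knob in the frame of tray between -0.08 and 0.08 m and z of square_knob in the frame of tray below 0.06 m and x of puller in the frame of tray between -0.095 and 0.095 m and y of puller in the frame of tray between -0.08 and 0.08 m and z of puller in the frame of tray below 0.1 m and angle between puller's own z axis and vertical below 0.17 rad and linear speed of each of puller, square_knob below 0.02 m/s and distance of round_knob from where it was at the start of the episode below 0.008 m); the robot touches nothing.
It fails at once if the fingers touch the square knob (contact force between the fingers and square_knob above 0.5 N).
It fails at once if the round knob is pulled out (distance of round_knob from where it was at the start of the episode above 0.012 m).
It also fails if it takes over 54 s, if anything falls off the work surface, if the arm or the gripper's body presses on something with over 40 N, if the wrist force passes 120 N, or if a joint passes its speed limit or range.

## Working session

There is one attempt and no reset: what is moved stays moved. The work goes in short steps, Python scripts to look and compute and a shell command to move; the robot and the scene stay as the last step left them, time stands still between calls to the robot, and variables do not carry over. Pictures are saved under pics/ and viewed, at most 12 in all, crops included, and the job is handed in when it is done.

```bash
mkdir -p pics; python3 - <<'E'
from rig import robot
import cv2,numpy as np
for n in("scene","top"):
    c=robot.camera(n);cv2.imwrite(f"pics/{n}0.png",c["pixels"][:,:,::-1]);np.savez(f"{n}0.npz",**{k:np.array(v) for k,v in c.items()})
    print(n,np.round(c["intrinsics"],1).tolist(),np.round(c["extrinsics"],4).tolist())
o=robot.get_obs();print(o["time"],o["position"],o["tool_rot"],robot.nose_length)
a=cv2.imread("pics/scene0.png");b=cv2.imread("pics/top0.png")
E
ls
```

```text
scene [[464.8, 0.0, 256.7], [0.0, 464.8, 190.1], [0.0, 0.0, 1.0]] [[-0.2472, 0.7835, -0.5701, 1.4334], [0.9689, 0.2037, -0.1402, 0.2431], [0.0063, -0.587, -0.8095, 1.2915], [0.0, 0.0, 0.0, 1.0]]
top [[479.2, 0.0, 257.0], [0.0, 479.2, 185.7], [0.0, 0.0, 1.0]] [[-0.0091, -0.995, 0.0992, 0.4577], [-1.0, 0.0089, -0.0025, 0.0393], [0.0016, -0.0992, -0.9951, 1.5173], [0.0, 0.0, 0.0, 1.0]]
0.1 [ 0.26651193 -0.56464937  0.24669045] [ 9.75810289e-01  2.18616875e-01 -5.55214746e-05 -9.68861655e-04] 0.025
pics
scene0.npz
top0.npz
```

View pics/scene0.png

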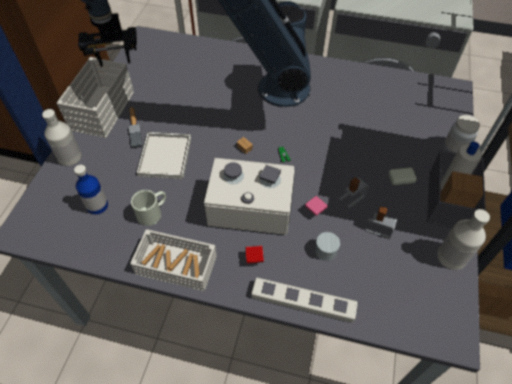

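View pics/top0.png

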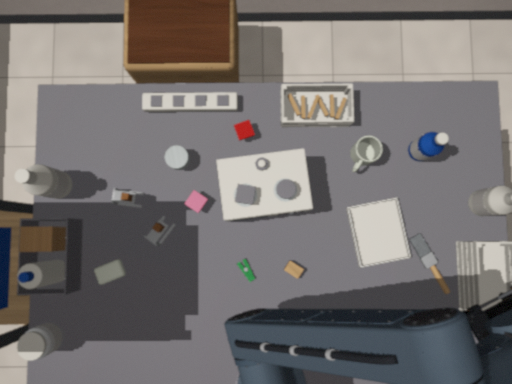

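The puller could be taken for one of three things:
- Puller at top (158,228), scene (354,185).
- Puller at top (126,197), scene (383,214).
- Wooden-handled brush at top (430,260), which isn't a puller.

The base is near top (270,370), so the puller at (158,228) is the nearest. For the knob, the grey square head at top (246,194) is the one meant. The pink (197,201) and red (245,130) blocks are look-alikes, and the round knob is at (287,189). The tray is at top (379,232), and the basket at (317,104) isn't empty. I'll check these in a close crop.

```bash
cat > h.py <<'E'
import numpy as np,cv2
from rig import robot
def load(n): return dict(np.load(n))
def ray(c,uv):
    K,E=c["intrinsics"],c["extrinsics"]; d=E[:3,:3]@np.linalg.inv(K)@[uv[0],uv[1],1]; return E[:3,3],d
def plane(c,uv,z):
    o,d=ray(c,uv); return o+d*(z-o[2])/d[2]
def proj(c,p):
    E=np.linalg.inv(c["extrinsics"]); q=c["intrinsics"]@(E[:3,:3]@np.array(p)+E[:3,3]); return q[:2]/q[2]
def two(c1,u1,c2,u2):
    o1,d1=ray(c1,u1);o2,d2=ray(c2,u2);A=np.c_[d1,-d2];s=np.linalg.lstsq(A,o2-o1,rcond=None)[0]
    a,b=o1+d1*s[0],o2+d2*s[1];return (a+b)/2,np.linalg.norm(a-b)
def blobs(c,roi,lo,hi,amin=8):
    x0,y0,x1,y1=roi; h=cv2.cvtColor(c["pixels"][y0:y1,x0:x1],cv2.COLOR_RGB2HSV)
    m=cv2.inRange(h,lo,hi); cs,_=cv2.findContours(m,cv2.RETR_EXTERNAL,cv2.CHAIN_APPROX_NONE)
    return [(cv2.contourArea(k),k+np.array([x0,y0])) for k in cs if cv2.contourArea(k)>=amin]
E
python3 - <<'E'
from h import *
t,s=load("top0.npz"),load("scene0.npz")
def crop(c,x,y,w,h,k): return cv2.resize(c["pixels"][y:y+h,x:x+w,::-1],None,fx=k,fy=k,interpolation=cv2.INTER_CUBIC)
a=crop(t,100,170,100,75,4);b=crop(s,330,165,100,75,4);d=crop(t,210,145,100,75,4);e=crop(s,200,150,100,75,4)
cv2.imwrite("pics/c1.png",np.vstack([np.hstack([a,b]),np.hstack([d,e])]))
for n,c,r in(("top",t,(100,170,200,245)),("scene",s,(330,165,430,240))):
    for A,k in blobs(c,r,(3,90,25),(22,255,200)): print(n,A,k.reshape(-1,2).mean(0),cv2.minAreaRect(k))
for n,c,r in(("top",t,(215,150,315,220)),("scene",s,(205,155,300,235))):
    for A,k in blobs(c,r,(0,0,30),(180,255,125),60): print(n,A,np.round(cv2.minAreaRect(k),1) if 0 else cv2.minAreaRect(k))
for n,c,r in(("top",t,(340,190,415,275)),("scene",s,(130,125,195,185))):
    for A,k in blobs(c,r,(0,0,135),(180,70,255),300): 
        q=cv2.minAreaRect(k);print(n,A,q,[np.round(plane(c,p,.022)[:2],3).tolist() for p in cv2.boxPoints(q)])
for A,k in blobs(t,(210,140,320,225),(0,0,135),(180,70,255),600):
        q=cv2.minAreaRect(k);print("deck",q,[np.round(plane(t,p,.14)[:2],3).tolist() for p in cv2.boxPoints(q)])
E
```

```text
top 47.5 [157.69565217 227.13043478] ((157.60000610351562, 227.30001831054688), (8.497057914733887, 7.155416965484619), 26.56505012512207)
top 41.0 [126.03846154 196.73076923] ((126.32308959960938, 196.4154052734375), (9.178570747375488, 6.2017364501953125), 7.125016689300537)
scene 81.0 [381.47058824 212.64705882] ((381.60003662109375, 213.20001220703125), (8.221921920776367, 13.914020538330078), 18.434947967529297)
scene 77.5 [353.77419355 184.25806452] ((354.0, 184.5), (13.0, 8.0), 90.0)
top 531.0 ((290.42156982421875, 203.55718994140625), (50.08515548706055, 101.45063781738281), 47.88296127319336)
scene 300.5 ((267.70001220703125, 175.6000213623047), (18.782970428466797, 20.124608993530273), 26.56505012512207)
scene 264.0 ((230.75003051757812, 171.75001525878906), (16.263456344604492, 21.21320343017578), 45.0)
scene 3149.0 ((252.0, 194.49996948242188), (93.99998474121094, 78.99998474121094), -0.0)
top 3271.5 ((377.9658203125, 232.00730895996094), (64.11591339111328, 53.569610595703125), 77.90524291992188) [[0.54, -0.239], [0.573, -0.404], [0.379, -0.438], [0.346, -0.275]]
scene 1648.0 ((163.5286865234375, 153.68441772460938), (49.885196685791016, 41.827518463134766), 5.194429397583008) [[0.57, -0.397], [0.383, -0.461], [0.358, -0.276], [0.545, -0.225]]
deck ((263.442138671875, 183.55380249023438), (62.91802215576172, 91.31009674072266), 82.61395263671875) [[0.676, 0.16], [0.708, -0.104], [0.527, -0.124], [0.495, 0.136]]
```

View pics/c1.png

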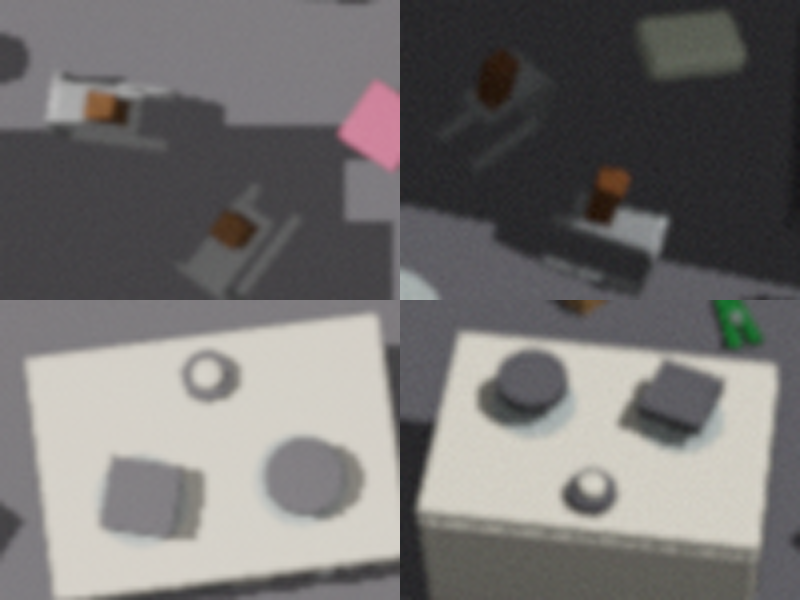

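The crop shows two pullers. The dark-lit one at top (158,228) is nearer the base, and its fork opens to the upper right in the top view, which is +x,-y in the world. The grey square knob head is at top (246,194), and the round one is at (287,190) with plain deck around it. The tray at (378,232) is empty.

```bash
python3 - <<'E'
from h import *
t,s=load("top0.npz"),load("scene0.npz")
r=lambda a:np.round(a,4).tolist()
print("handle",two(t,(157.65,227.2),s,(353.9,184.4)),"far",two(t,(126.2,196.6),s,(381.5,213)))
print("handle top z.1",r(plane(t,(157.65,227.2),.1)))
tc=lambda x,y,x0,y0:(x0+x/4-.4,y0+y/4-.4)
for z,a,b in((.006,(238,288),(298,220)),(.056,(185,268),(215,296)),(.006,(240,205),(258,188))):
    A=plane(t,tc(*a,100,170),z);B=plane(t,tc(*b,100,170),z);d=B-A;print("line",r(A),r(B),np.degrees(np.arctan2(d[1],d[0])))
print("sq",r(plane(t,tc(144,196,210,145),.174)),r(plane(s,tc(281,95,200,150),.174)))
print("rd",r(plane(t,tc(307,176,210,145),.174)),r(plane(s,tc(132,80,200,150),.174)))
for p in((112,157),(185,162),(178,238),(102,228)):print(r(plane(t,tc(*p,210,145),.174)[:2]))
# refined head masks
for n,c,ro in(("top",t,(228,176,258,208)),("scene",s,(255,160,285,192))):
    g=cv2.cvtColor(c["pixels"],cv2.COLOR_RGB2HSV)[ro[1]:ro[3]:2,ro[0]:ro[2]:2];print(n);print(g[...,2])
E
```

```text
handle (array([0.47897505, 0.33361406, 0.08067176]), np.float64(0.0004164493145716503)) far (array([0.57105439, 0.42942707, 0.08403469]), np.float64(0.002777048161338258))
handle top z.1 [0.4787, 0.3294, 0.1]
line [0.4351, 0.3436, 0.006] [0.4878, 0.2971, 0.006] -41.470238751132534
line [0.4513, 0.3739, 0.056] [0.43, 0.3509, 0.056] -132.79525695957756
line [0.5, 0.3428, 0.006] [0.5132, 0.3288, 0.006] -46.66676934568838
sq [0.5695, 0.0681, 0.174] [0.5751, 0.0729, 0.174]
rd [0.5826, -0.0467, 0.174] [0.5897, -0.041, 0.174]
[0.5973, 0.0905]
[0.5933, 0.0391]
[0.5398, 0.0445]
[0.5473, 0.0978]
top
[[213 213 213 213 213 213 213 213 213 213 213 213 213 213 213]
 [213 213 213 213 213 214 214 213 213 213 212 213 212 213 213]
 [214 214 213 214 213 213 213 213 213 213 213 213 212 214 212]
 [213 213 213 214 212 209 213 212 211 210 212 213 212 213 212]
 [213 213 213 213 208 166 169 168 172 180 190 201 209 212 213]
 [213 213 214 213 200 143 132 132 134 136 134 144 159 166 190]
 [213 214 213 211 179 134 133 132 131 132 131 132 130 126 131]
 [213 213 213 204 170 133 132 132 132 130 131 131 131 121 124]
[... 820 characters left out ...]
3 212]
 [208 210 176 136 115 100  98 100  99  97  96 103 113 178 209]
 [211 195 119  98 101  97  97 100  97  99  98  95  95 181 210]
 [212 175  95  98  99  99  99 100  99  98  98  94 122 200 210]
 [194 117  77  85  96 100 100 100 100  95  97  96 160 209 210]
 [154  97  73  51  54  71  87  95  98  98  97 118 178 200 209]
 [122  98  84  75  64  55  48  57  76  92 100 154 180 201 208]
 [178 155 111  80  80  81  63  58  46  60 121 173 183 201 210]
 [212 208 194 146 111  86  77  78  98 139 159 180 195 209 211]
 [210 210 212 206 186 151 137 125 154 176 182 194 208 211 210]
 [209 210 209 211 208 207 198 189 195 195 204 207 210 211 211]
 [209 210 211 211 209 209 209 208 211 209 210 210 212 210 209]]
```

```bash
cat > to.py <<'E'
import sys,json
from h import *
from scipy.spatial.transform import Rotation as R
def to(x,y,z,yaw,pitch=0):
    """shift/turn from here to TCP target; yaw = world angle (deg) of tool y; pitch tilts puller tips up (tool y = puller x)"""
    o=robot.get_obs();Rc=R.from_quat(o["tool_rot"]);a=np.radians(yaw)
    Y=np.array([np.cos(a),np.sin(a),0]);Z=np.array([0,0,-1.]);Rt=R.from_matrix(np.c_[np.cross(Y,Z),Y,Z])
    Rt=Rt*R.from_rotvec([-pitch,0,0],degrees=True)
    d=Rc.inv().apply(np.array([x,y,z])-o["position"])*1e3
    print("shift",np.round(d,1),"turn",np.round((Rc.inv()*Rt).as_rotvec(degrees=True),2),"t",round(o["time"],2),"pos",np.round(o["position"],4),"F",np.round(o["ft_force"],1),"w",round(o["grip_width"],4),"q",np.round(o["q"],2))
if __name__=="__main__": to(*map(float,sys.argv[1:]))
E
A='1'; python3 -m crank '[27,-21,-2,0,0,0,0,54,-43,-4,0,0,0,0,82,-64,-6,0,0,0,0,109,-86,-8,0,0,0,0,136,-107,-10,0,0,0,0]' && python3 -m crank '[27,-21,0,0,0,0,0,54,-43,0,0,0,0,0,82,-64,0,0,0,0,0,109,-86,0,0,0,0,0,136,-107,0,0,0,0,0]' && python3 -m crank '[27,-21,0,0,0,0,0,54,-43,0,0,0,0,0,82,-64,0,0,0,0,0,109,-86,0,0,0,0,0,136,-107,0,0,0,0,0]' && python3 -m crank '[11,-27,0,0,0,0,0,22,-53,0,0,0,0,0,33,-80,0,0,0,0,0,44,-106,0,0,0,0,0,55,-133,0,0,0,0,0]' && python3 -m crank '[11,-27,0,0,0,0,0,22,-53,0,0,0,0,0,33,-80,0,0,0,0,0,44,-106,0,0,0,0,0,55,-133,0,0,0,0,0]'
python3 to.py .479 .332 .16 -43
```

```text
time: 0.52
position: [0.3442, -0.4086, 0.2572]
tool_rot: [0.976, 0.218, -0.0, -0.001]
ft_force: [0.1, 0.3, -0.4]
grip_width: 0.087
grip_force: 0.0
time: 0.93
position: [0.4215, -0.2537, 0.2573]
tool_rot: [0.976, 0.219, -0.0, -0.0]
ft_force: [0.2, -0.2, -0.3]
grip_width: 0.087
grip_force: 0.0
time: 1.35
position: [0.4989, -0.0989, 0.2573]
tool_rot: [0.976, 0.219, -0.0, -0.0]
ft_force: [0.4, -0.5, -0.0]
grip_width: 0.0871
grip_force: 0.0
time: 1.77
position: [0.4913, 0.0443, 0.2573]
tool_rot: [0.976, 0.219, -0.0, -0.0]
ft_force: [0.8, -0.5, -0.4]
grip_width: 0.0874
grip_force: 0.0
time: 2.18
position: [0.4842, 0.188, 0.2572]
tool_rot: [0.976, 0.219, -0.0, 0.0]
ft_force: [-0.1, -0.4, -0.5]
grip_width: 0.0874
grip_force: 0.0
shift [  56.8 -132.4   97.2] turn [-2.000e-02  4.000e-02 -2.174e+01] t 2.18 pos [0.4842 0.188  0.2572] F [-0.1 -0.4 -0.5] w 0.0874 q [ 0.16  0.37  1.68 -0.    1.09  1.29]
```

```bash
python3 -m crank '[11,-27,15,0,0,-4,0,23,-53,30,0,0,-9,0,34,-80,45,0,0,-13,0,45,-106,60,0,0,-18,0,57,-132,77,0,0,-22,0]'  && python3 -m crank '[0,0,10,0,0,0,0,0,0,20,0,0,0,0,0,0,20,0,0,0,0,0,0,20,0,0,0,0,0,0,20,0,0,0,0]' 40
python3 to.py .479 .332 .092 -43
python3 - <<'E'
from h import *
t=robot.camera("top");s=robot.camera("scene")
f=lambda c,x,y:cv2.resize(c["pixels"][y:y+75,x:x+100,::-1],None,fx=4,fy=4,interpolation=cv2.INTER_CUBIC)
cv2.imwrite("pics/c2.png",np.hstack([f(t,110,190),f(s,310,140)]))
E
```

```text
time: 2.6
position: [0.4794, 0.3317, 0.1798]
tool_rot: [0.915, 0.403, -0.0, 0.0]
ft_force: [0.4, -0.9, 0.2]
grip_width: 0.0869
grip_force: 0.0
time: 3.02
position: [0.4805, 0.3293, 0.1611]
tool_rot: [0.917, 0.4, 0.0, 0.0]
ft_force: [-0.3, -0.1, 0.6]
grip_width: 0.087
grip_force: 0.0
shift [ 0.9 -2.9 69.1] turn [ 0.02 -0.02  0.15] t 3.02 pos [0.4805 0.3293 0.1611] F [-0.3 -0.1  0.6] w 0.087 q [ 0.41  0.58  1.62 -0.    0.94  1.16]
```

View pics/c2.png

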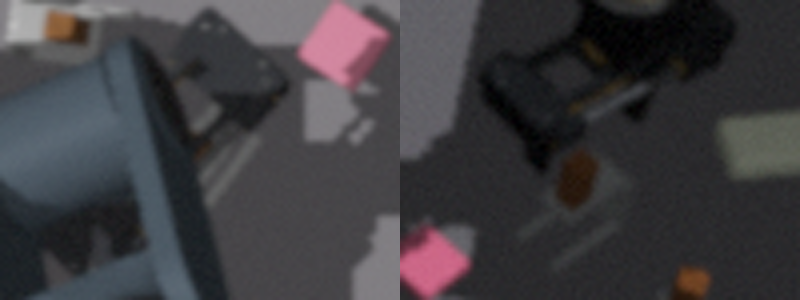

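The gripper hangs above the handle, whose top is at crop (578,160) in the scene half, and the fingers straddle it along the fork's direction. I'll descend and grip.

```bash
python3 -m crank '[0,-1,15,0,0,0,0,1,-2,30,0,0,0,0,1,-3,45,0,0,0,0,1,-3,60,0,0,0,0,1,-3,69,0,0,0,0]' 40 && python3 -m crank '[0,0,0,0,0,0,0,0,0,0,0,0,0,120,0,0,0,0,0,0,160,0,0,0,0,0,0,255,0,0,0,0,0,0,255]' 40 && python3 -m crank '[0,0,0,0,0,0,255,0,0,0,0,0,0,255,0,0,0,0,0,0,255,0,0,0,0,0,0,255,0,0,0,0,0,0,255]' 40
python3 to.py .479 .332 .092 -43
```

```text
time: 3.53
position: [0.4785, 0.3325, 0.0911]
tool_rot: [0.916, 0.4, -0.0, 0.0]
ft_force: [1.6, -0.1, 0.1]
grip_width: 0.087
grip_force: 0.0
time: 3.95
position: [0.479, 0.3334, 0.0925]
tool_rot: [0.916, 0.401, 0.001, 0.0]
ft_force: [0.9, 0.9, 0.2]
grip_width: 0.0676
grip_force: 0.0
time: 4.37
position: [0.4784, 0.3332, 0.0916]
tool_rot: [0.916, 0.401, 0.0, -0.0]
ft_force: [-0.5, 0.9, -0.1]
grip_width: 0.0351
grip_force: 0.0
shift [-0.5  1.3 -0.4] turn [-0.   -0.    0.26] t 4.37 pos [0.4784 0.3332 0.0916] F [-0.5  0.9 -0.1] w 0.0351 q [0.42 0.69 1.66 0.   0.79 1.16]
```

```bash
python3 -m crank '[0,0,0,0,0,0,255,0,0,0,0,0,0,255,0,0,0,0,0,0,255,0,0,0,0,0,0,255,0,0,0,0,0,0,255]' 40 && python3 -m crank '[0,0,-2,0,0,0,255,0,0,-10,0,0,0,255,0,0,-30,0,0,0,255,0,0,-60,0,0,0,255,0,0,-90,0,0,0,255]' 40 && python3 -m crank '[0,0,-25,0,0,0,255,0,0,-50,0,0,0,255,0,0,-66,0,0,0,255,0,0,-66,0,0,0,255,0,0,-66,0,0,0,255]' 40
python3 to.py .5695 .16 .2487 -84
python3 - <<'E'
from h import *
t=robot.camera("top");s=robot.camera("scene")
np.savez("s1.npz",**s)
f=lambda c,x,y:cv2.resize(c["pixels"][y:y+75,x:x+100,::-1],None,fx=4,fy=4,interpolation=cv2.INTER_CUBIC)
cv2.imwrite("pics/c3.png",np.hstack([f(t,110,190),f(s,310,130)]))
E
```

```text
time: 4.78
position: [0.4781, 0.333, 0.0912]
tool_rot: [0.916, 0.401, -0.0, -0.0]
ft_force: [1.0, 0.0, -3.3]
grip_width: 0.0221
grip_force: 39.5
time: 5.2
position: [0.4777, 0.3328, 0.1822]
tool_rot: [0.916, 0.401, -0.001, -0.0]
ft_force: [0.7, 0.2, -2.1]
grip_width: 0.0221
grip_force: 39.5
time: 5.62
position: [0.4786, 0.3333, 0.2487]
tool_rot: [0.916, 0.401, 0.001, 0.0]
ft_force: [-0.2, -0.1, -2.6]
grip_width: 0.0224
grip_force: 39.5
shift [-65.6 184.3   0. ] turn [ 1.000e-02 -1.500e-01  4.126e+01] t 5.62 pos [0.4786 0.3333 0.2487] F [-0.2 -0.1 -2.6] w 0.0224 q [ 0.42  0.47  1.54 -0.    1.13  1.16]
```

View pics/c3.png

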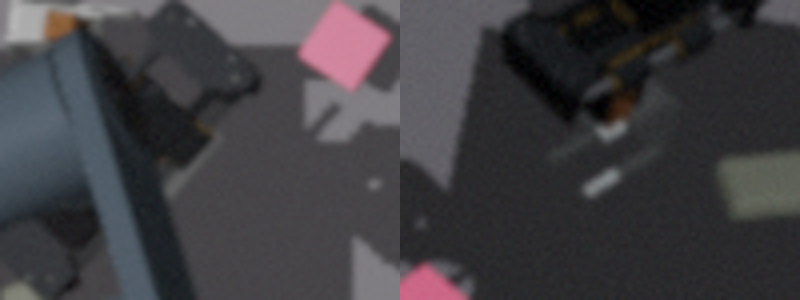

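The puller came up level and square in the jaws, with its tine tip at scene crop (600,182). Next I go to a standoff beside the knob and turn.

```bash
python3 -m crank '[-10,25,0,0,0,5,255,-20,50,0,0,0,10,255,-30,80,0,0,0,15,255,-40,105,0,0,0,20,255,-50,130,0,0,0,25,255]' && python3 to.py .562 .165 .2390 -84
```

```text
time: 6.13
position: [0.5393, 0.2068, 0.2454]
tool_rot: [0.982, 0.191, -0.002, -0.0]
ft_force: [-0.5, -1.1, -2.2]
grip_width: 0.0217
grip_force: 39.5
shift [ 5.4 47.2  6.3] turn [-1.000e-02  2.400e-01  1.601e+01] t 6.13 pos [0.5393 0.2068 0.2454] F [-0.5 -1.1 -2.2] w 0.0217 q [ 0.17  0.47  1.55 -0.    1.12  1.36]
```

```bash
python3 -m crank '[1,12,0,0,0,4,255,2,24,1,0,0,8,255,4,36,2,0,0,12,255,5,47,4,0,0,16,255,5,47,6,0,0,16,255]' && python3 -m crank '[0,0,0,0,0,0,255,0,0,0,0,0,0,255,0,0,0,0,0,0,255,0,0,0,0,0,0,255,0,0,0,0,0,0,255]' >/dev/null && python3 to.py .562 .165 .2390 -84
python3 - <<'E'
from h import *
t=robot.camera("top");s=robot.camera("scene")
np.savez("s2.npz",**s);np.savez("t2.npz",**t)
f=lambda c,x,y:cv2.resize(c["pixels"][y:y+100,x:x+80,::-1],None,fx=5,fy=5,interpolation=cv2.INTER_CUBIC)
cv2.imwrite("pics/c4.png",np.hstack([f(t,200,130),f(s,250,120)]))
E
```

```text
time: 6.55
position: [0.5627, 0.1646, 0.2395]
tool_rot: [0.999, 0.053, -0.001, 0.001]
ft_force: [0.8, -0.4, -2.2]
grip_width: 0.0221
grip_force: 39.5
shift [-0.3  2.2  2.6] turn [-0.01 -0.    0.33] t 6.97 pos [0.5621 0.1672 0.2416] F [-0.1  0.2 -2.4] w 0.0222 q [0.1  0.48 1.54 0.   1.12 1.56]
```

View pics/c4.png

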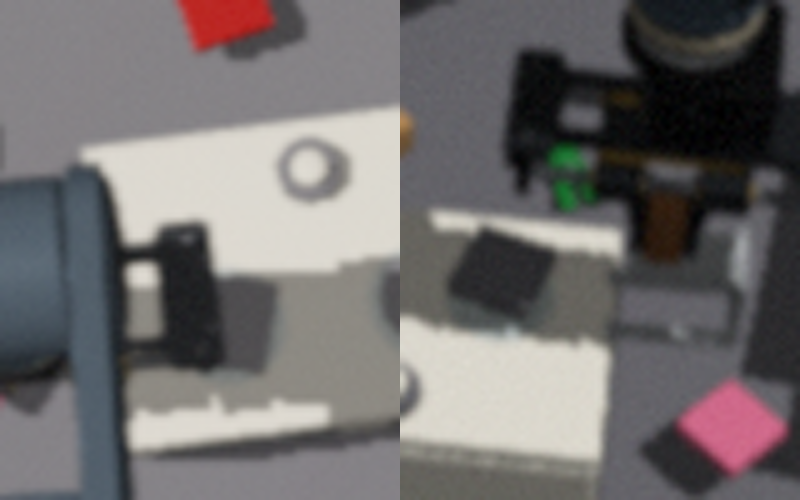

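```bash
python3 - <<'E'
from h import *
s=load("s2.npz");o=robot.get_obs();p=o["position"]
d=np.array([.1045,-.9945,0]);l=np.array([.9945,.1045,0])
cr=lambda P:np.round((proj(s,P)-[250,120]+.5)*5+[400,0],0).tolist()
f=p-[0,0,.0857]
for n,a,b,z in(("tip near top",.030,.024,0),("tip near bot",.03,.024,-.006),("tip near inner",.03,.016,0),("tip far top",.03,-.024,0),("tip far inner",.03,-.016,0),("back near bot",-.051,.024,-.006),("bar near front bot",.012,.024,.046),("handle",0,0,.077)):
    print(n,cr(f+d*a+l*b+[0,0,z]))
k=np.array([.572,.0705,.174])
y=np.radians(-84)
for a,b in((1,1),(1,-1),(-1,-1),(-1,1)):print("head",cr(k+.026*(a*d+b*l)))
E
python3 -c "
import cv2;a=cv2.imread('pics/c4.png')[180:380,400:780];cv2.imwrite('pics/c5.png',cv2.convertScaleAbs(cv2.resize(a,None,fx=2,fy=2),alpha=1.5,beta=10))"
```

```text
tip near top [602.0, 327.0]
tip near bot [602.0, 333.0]
tip near inner [604.0, 317.0]
tip far top [610.0, 266.0]
tip far inner [609.0, 276.0]
back near bot [734.0, 349.0]
bar near front bot [637.0, 284.0]
handle [666.0, 222.0]
head [451.0, 293.0]
head [463.0, 227.0]
head [546.0, 237.0]
head [536.0, 303.0]
```

View pics/c5.png

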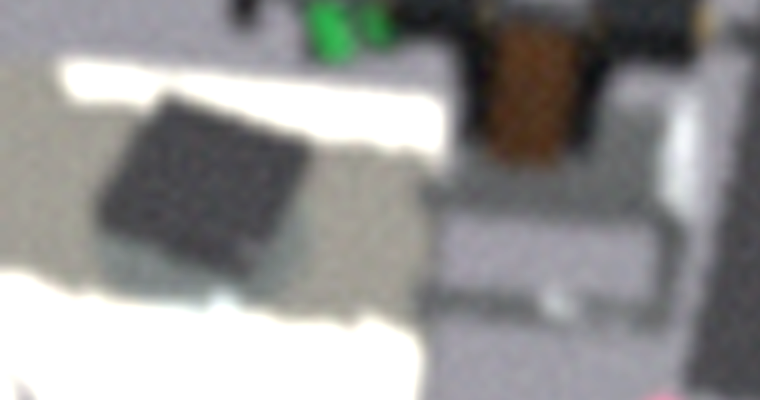

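The scene crop shows the tine plane level with the gap under the head. The near tine tip is at crop (610,327), 8 px to the right of where I predicted, and the head centre is at about (502,265). In the robot frame that puts the knob near (0.573, 0.068). I'll slide in slowly.

```bash
python3 -m crank '[0,8,1,0,0,0,255,0,16,2,0,0,0,255,0,24,2,0,0,0,255,0,30,2,0,0,0,255,0,34,2,0,0,0,255]' && python3 -m crank '[0,7,0,0,0,0,255,0,14,0,0,0,0,255,0,21,0,0,0,0,255,0,28,0,0,0,0,255,0,35,0,0,0,0,255]' && python3 to.py .5735 .063 .239 -84
```

```text
time: 7.48
position: [0.5663, 0.1314, 0.2395]
tool_rot: [0.999, 0.054, -0.0, 0.0]
ft_force: [0.8, -1.3, -1.0]
grip_width: 0.0222
grip_force: 39.5
time: 7.9
position: [0.57, 0.0973, 0.2396]
tool_rot: [0.999, 0.055, 0.0, 0.0]
ft_force: [0.3, 1.1, -2.1]
grip_width: 0.0218
grip_force: 39.5
shift [-0.3 34.4  0.6] turn [ 0.   -0.    0.25] t 7.9 pos [0.57   0.0973 0.2396] F [ 0.3  1.1 -2.1] w 0.0218 q [-0.02  0.47  1.56 -0.    1.11  1.44]
```

```bash
python3 -m crank '[0,7,0,0,0,0,255,0,14,0,0,0,0,255,0,21,0,0,0,0,255,0,28,0,0,0,0,255,0,34,0,0,0,0,255]' && python3 -m crank '[0,0,0,0,0,0,255,0,0,0,0,0,0,255,0,0,0,0,0,0,255,0,0,0,0,0,0,255,0,0,0,0,0,0,255]' && python3 to.py .5735 .063 .239 -84
python3 - <<'E'
from h import *
s=robot.camera("scene")
np.savez("s3.npz",**s)
f=lambda c,x,y:cv2.resize(c["pixels"][y:y+75,x:x+100,::-1],None,fx=8,fy=8,interpolation=cv2.INTER_CUBIC)
cv2.imwrite("pics/c6.png",cv2.convertScaleAbs(f(s,220,135),alpha=1.4,beta=10))
E
```

```text
time: 8.32
position: [0.5737, 0.0634, 0.2396]
tool_rot: [0.999, 0.054, 0.0, 0.0]
ft_force: [0.5, 1.0, -1.4]
grip_width: 0.0218
grip_force: 39.5
time: 8.73
position: [0.5735, 0.0646, 0.2395]
tool_rot: [0.998, 0.055, -0.0, -0.0]
ft_force: [0.1, -0.4, -1.4]
grip_width: 0.0222
grip_force: 39.5
shift [-0.2  1.6  0.5] turn [-0.01  0.    0.29] t 8.73 pos [0.5735 0.0646 0.2395] F [ 0.1 -0.4 -1.4] w 0.0222 q [-0.08  0.47  1.56  0.    1.11  1.38]
```

View pics/c6.png

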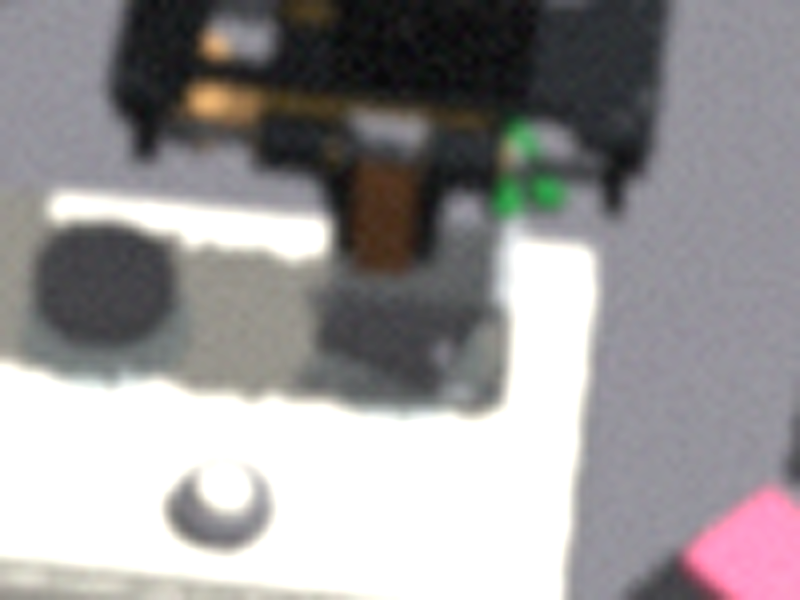

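The head, at about (380,335), now sits under the top bar and in front of the back plate (500,330), and there is no contact force. Lifting slowly.

```bash
python3 -m crank '[0,0,-2,0,0,0,255,0,0,-4,0,0,0,255,0,0,-6,0,0,0,255,0,0,-8,0,0,0,255,0,0,-10,0,0,0,255]' && python3 -m crank '[0,0,-2,0,0,0,255,0,0,-4,0,0,0,255,0,0,-6,0,0,0,255,0,0,-8,0,0,0,255,0,0,-10,0,0,0,255]' && python3 -m crank '[0,0,-3,0,0,0,255,0,0,-6,0,0,0,255,0,0,-9,0,0,0,255,0,0,-12,0,0,0,255,0,0,-15,0,0,0,255]' && python3 -m crank '[0,0,-4,0,0,0,255,0,0,-8,0,0,0,255,0,0,-12,0,0,0,255,0,0,-16,0,0,0,255,0,0,-20,0,0,0,255]' && python3 -m crank '[0,0,-6,0,0,0,255,0,0,-12,0,0,0,255,0,0,-18,0,0,0,255,0,0,-22,0,0,0,255,0,0,-25,0,0,0,255]' && python3 to.py .46 -.33 .32 -84
python3 - <<'E'
from h import *
s=robot.camera("scene")
f=lambda c,x,y:cv2.resize(c["pixels"][y:y+75,x:x+100,::-1],None,fx=8,fy=8,interpolation=cv2.INTER_CUBIC)
cv2.imwrite("pics/c7.png",cv2.convertScaleAbs(f(s,210,110),alpha=1.4,beta=10))
E
```

```text
time: 9.2
position: [0.5731, 0.0643, 0.2488]
tool_rot: [0.999, 0.055, -0.001, -0.0]
ft_force: [0.8, -0.3, -7.2]
grip_width: 0.0213
grip_force: 39.5
time: 9.62
position: [0.5742, 0.0641, 0.2607]
tool_rot: [0.999, 0.055, 0.001, 0.0]
ft_force: [-0.3, -0.3, -2.7]
grip_width: 0.0218
grip_force: 39.5
time: 10.03
position: [0.5736, 0.0642, 0.275]
tool_rot: [0.999, 0.055, 0.0, 0.0]
ft_force: [-0.5, -0.1, -3.9]
grip_width: 0.0221
grip_force: 39.5
time: 10.45
position: [0.5736, 0.0642, 0.295]
tool_rot: [0.999, 0.055, 0.0, 0.0]
ft_force: [0.2, 0.3, -2.3]
grip_width: 0.0218
grip_force: 39.5
time: 10.87
position: [0.5739, 0.0642, 0.3204]
tool_rot: [0.999, 0.055, 0.001, 0.0]
ft_force: [0.0, 0.5, -2.4]
grip_width: 0.0217
grip_force: 39.5
shift [-1.562e+02  3.794e+02  3.000e-01] turn [ 0.01 -0.06  0.26] t 10.87 pos [0.5739 0.0642 0.3204] F [ 0.   0.5 -2.4] w 0.0217 q [-0.08  0.39  1.46  0.    1.29  1.38]
```

View pics/c7.png

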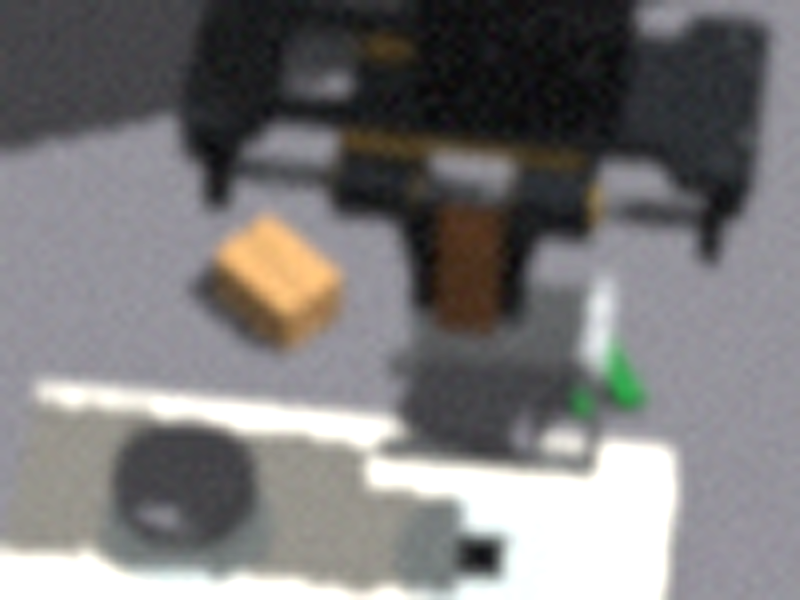

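The knob is out and riding on the tines, with its empty socket visible at (480,550). The round knob at (185,485) is undisturbed. I'll carry it gently to the tray.

```bash
python3 -m crank '[-1,4,0,0,0,0,255,-4,11,0,0,0,0,255,-9,22,0,0,0,0,255,-14,37,0,0,0,0,255,-22,56,0,0,0,0,255]' >/dev/null && python3 -m crank '[-8,21,0,0,0,0,255,-17,43,0,0,0,0,255,-25,65,0,0,0,0,255,-34,88,0,0,0,0,255,-43,110,0,0,0,0,255]' >/dev/null && python3 -m crank '[-9,22,0,0,0,0,255,-17,45,0,0,0,0,255,-26,67,0,0,0,0,255,-35,89,0,0,0,0,255,-43,112,0,0,0,0,255]' >/dev/null && python3 -m crank '[-9,22,0,0,0,0,255,-17,43,0,0,0,0,255,-24,62,0,0,0,0,255,-30,78,0,0,0,0,255,-36,93,0,0,0,0,255]' >/dev/null && python3 -m crank '[-4,11,0,0,0,0,255,-7,19,0,0,0,0,255,-9,24,0,0,0,0,255,-10,27,0,0,0,0,255,-11,28,0,0,0,0,255]' && python3 to.py .462 -.349 .0967 -84
python3 - <<'E'
from h import *
s=robot.camera("scene");t=robot.camera("top")
f=lambda c,x,y:cv2.resize(c["pixels"][y:y+120,x:x+100,::-1],None,fx=4,fy=4,interpolation=cv2.INTER_CUBIC)
cv2.imwrite("pics/c8.png",cv2.convertScaleAbs(np.hstack([f(s,110,70),f(t,325,170)]),alpha=1.3,beta=10))
E
```

```text
time: 13.0
position: [0.4629, -0.3494, 0.3194]
tool_rot: [0.999, 0.055, -0.0, -0.0]
ft_force: [-0.1, 0.1, -1.9]
grip_width: 0.0222
grip_force: 39.5
shift [ -0.9  -0.4 222.7] turn [-0.02 -0.    0.25] t 13.0 pos [ 0.4629 -0.3494  0.3194] F [-0.1  0.1 -1.9] w 0.0222 q [-0.84  0.39  1.46  0.    1.29  0.62]
```

View pics/c8.png

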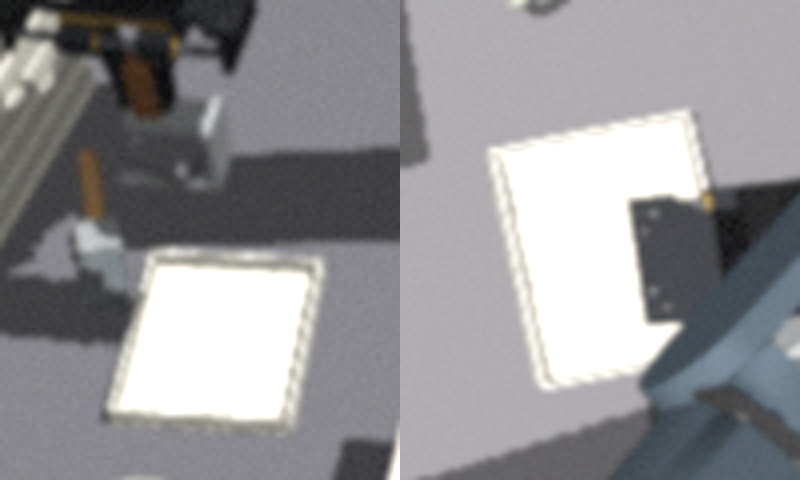

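The puller is over the tray's right half in the scene view, and the dark head (150,150) still sits under its bar. Lowering.

```bash
python3 -m crank '[0,0,6,0,0,0,255,0,0,16,0,0,0,255,-1,0,30,0,0,0,255,-1,0,48,0,0,0,255,-1,0,70,0,0,0,255]' >/dev/null && python3 -m crank '[0,0,24,0,0,0,255,0,0,46,0,0,0,255,0,0,66,0,0,0,255,0,0,82,0,0,0,255,0,0,94,0,0,0,255]' > /dev/null && python3 -m crank '[0,0,8,0,0,0,255,0,0,13,0,0,0,255,0,0,17,0,0,0,255,0,0,20,0,0,0,255,0,0,23,0,0,0,255]' && python3 -m crank '[0,0,4,0,0,0,255,0,0,8,0,0,0,255,0,0,12,0,0,0,255,0,0,16,0,0,0,255,0,0,20,0,0,0,255]' && python3 to.py .462 -.349 .0967 -84
```

```text
time: 14.35
position: [0.4624, -0.3497, 0.1328]
tool_rot: [0.999, 0.055, 0.0, 0.001]
ft_force: [-0.1, -0.2, -1.9]
grip_width: 0.022
grip_force: 39.5
time: 14.77
position: [0.4621, -0.3495, 0.1123]
tool_rot: [0.999, 0.055, 0.0, 0.0]
ft_force: [0.1, 0.6, -2.4]
grip_width: 0.0221
grip_force: 39.5
shift [-0.  -0.5 15.6] turn [ 0.02 -0.01  0.25] t 14.77 pos [ 0.4621 -0.3495  0.1123] F [ 0.1  0.6 -2.4] w 0.0221 q [-0.84  0.65  1.66  0.    0.83  0.62]
```

```bash
python3 -m crank '[0,0,4,0,0,0,255,0,0,7,0,0,0,255,0,0,10,0,0,0,255,0,0,13,0,0,0,255,0,0,14,0,0,0,255]' && python3 -m crank '[0,0,1,0,0,0,255,0,0,1,0,0,0,255,0,0,1,0,0,0,255,0,0,1,0,0,0,255,0,0,1,0,0,0,255]' && python3 to.py .462 -.349 .0967 -84
python3 - <<'E'
from h import *
s=robot.camera("scene")
f=lambda c,x,y:cv2.resize(c["pixels"][y:y+75,x:x+100,::-1],None,fx=8,fy=8,interpolation=cv2.INTER_CUBIC)
cv2.imwrite("pics/c9.png",cv2.convertScaleAbs(f(s,120,110),alpha=1.2,beta=10))
E
```

```text
time: 15.18
position: [0.4619, -0.3493, 0.098]
tool_rot: [0.999, 0.055, -0.0, -0.0]
ft_force: [-0.5, 0.7, -0.4]
grip_width: 0.0222
grip_force: 39.5
time: 15.6
position: [0.4621, -0.3495, 0.0977]
tool_rot: [0.999, 0.055, 0.0, 0.0]
ft_force: [-0.3, 0.1, -2.1]
grip_width: 0.0221
grip_force: 39.5
shift [-0.1 -0.6  1. ] turn [ 0.02 -0.02  0.25] t 15.6 pos [ 0.4621 -0.3495  0.0977] F [-0.3  0.1 -2.1] w 0.0221 q [-0.84  0.68  1.67  0.    0.8   0.62]
```

View pics/c9.png

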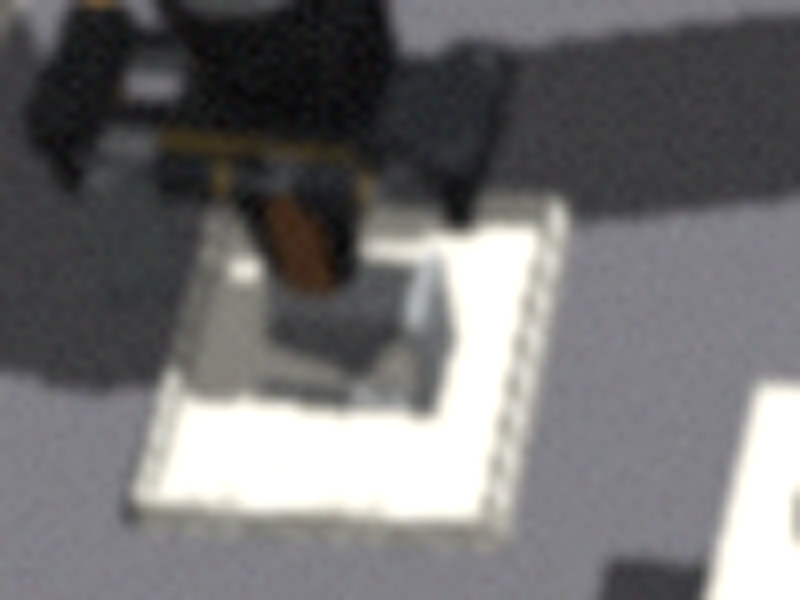

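The head (330,340) is under the bar, with the tines just above the tray floor. I'll settle the last 1–2 mm, release and rise.

```bash
python3 -m crank '[0,0,0.5,0,0,0,255,0,0,1,0,0,0,255,0,0,1.5,0,0,0,255,0,0,1.5,0,0,0,255,0,0,1.5,0,0,0,255]' && python3 -m crank '[0,0,1.5,0,0,0,180,0,0,1.5,0,0,0,150,0,0,1.5,0,0,0,100,0,0,1.5,0,0,0,50,0,0,1.5,0,0,0,0]' 5 && python3 -m crank '[0,0,0,0,0,0,0,0,0,0,0,0,0,0,0,0,0,0,0,0,0,0,0,0,0,0,0,0,0,0,0,0,0,0,0]' && python3 to.py .462 -.349 .25 -84
```

```text
time: 16.07
position: [0.462, -0.3494, 0.096]
tool_rot: [0.999, 0.055, -0.0, -0.0]
ft_force: [0.6, -0.6, -2.5]
grip_width: 0.0219
grip_force: 39.5
time: 16.48
position: [0.4621, -0.3495, 0.0947]
tool_rot: [0.999, 0.055, 0.0, 0.0]
ft_force: [1.4, -0.3, 0.3]
grip_width: 0.0444
grip_force: 0.0
time: 16.9
position: [0.462, -0.3494, 0.0945]
tool_rot: [0.999, 0.055, -0.0, -0.0]
ft_force: [-0.3, 0.5, -0.7]
grip_width: 0.0775
grip_force: 0.0
shift [   0.    -0.4 -155.5] turn [-0.    0.    0.26] t 16.9 pos [ 0.462  -0.3494  0.0945] F [-0.3  0.5 -0.7] w 0.0775 q [-0.84  0.68  1.67 -0.    0.79  0.62]
```

```bash
python3 -m crank '[0,0,-5,0,0,0,0,0,0,-15,0,0,0,0,0,0,-35,0,0,0,0,0,0,-65,0,0,0,0,0,0,-100,0,0,0,0]' && python3 -m crank '[0,0,-30,0,0,0,0,0,0,-60,0,0,0,0,0,0,-70,0,0,0,0,0,0,-70,0,0,0,0,0,0,-70,0,0,0,0]'
python3 - <<'E'
from h import *
s=robot.camera("scene")
f=lambda c,x,y:cv2.resize(c["pixels"][y:y+75,x:x+100,::-1],None,fx=8,fy=8,interpolation=cv2.INTER_CUBIC)
cv2.imwrite("pics/c10.png",cv2.convertScaleAbs(f(s,120,110),alpha=1.2,beta=10))
E
```

```text
time: 17.32
position: [0.4612, -0.3486, 0.195]
tool_rot: [0.999, 0.055, -0.001, -0.001]
ft_force: [0.6, -0.7, 0.1]
grip_width: 0.087
grip_force: 0.0
time: 17.73
position: [0.4618, -0.3491, 0.2648]
tool_rot: [0.999, 0.055, 0.0, 0.0]
ft_force: [0.0, 0.4, -0.2]
grip_width: 0.0871
grip_force: 0.0
```

View pics/c10.png

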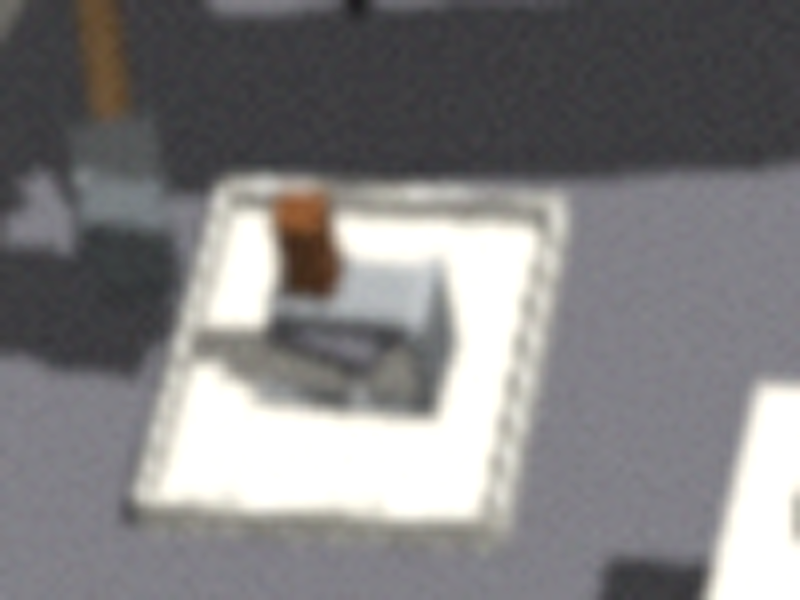

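The puller stands upright in the tray with its handle at (305,245), the knob's head is under its bar (340,340), and the gripper is clear. I'll hand in.

```bash
python3 -c "
from rig import robot
print(robot.hand_in())"
```

```text
the job is handed in; nothing more can be done
None
```

I handed the job in at about 18 s: the puller stands upright in the tray with the square knob in its fork, the gripper is clear, and the round knob was still in its place when last seen after the lift; no verdict came back.

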